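# Set the bandsaw's portion fence with a spacer block

## Robot

A 7-joint arm with a two-finger parallel gripper is mounted at the origin on the work surface. World frame = base frame: x ahead of the robot, y to its left, z up, the work surface at z = 0. Lengths are in m, angles in rad, forces in N, time in s.
With the tool pointing down it reaches from about 0.4 to 0.85 m from the base axis. Payload 4.5 kg.
Tool frame: the origin (TCP) lies midway between the tips of the shut fingers; the grasp point (between the pads) lies 19 mm behind it; z points along the fingers, y is the direction in which the jaws open and shut (so a half turn about z gives the same grasp; the last joint's range is limited). The gripper opens to 88 mm and grips with 3 to 60 N. Pads are 18 mm wide; open, the fingers measure 123 mm over their backs; the gripper's body (75 mm by 187 mm) begins 45 mm behind the grasp point.
Start: joints at [-1.09, 0.689, -0.195, 1.565, 0.157, 0.902, -0.215], TCP at [0.27, 0.564, 0.239] pointing down, gripper open.
Joint ranges: [-3.01, 3.01], [-0.46, 2.08], [-1.47, 1.51], [0.13, 2.56], [-1, 4.14], [0.04, 2.09], [-2.66, 2.66]. Speed limits (rad/s): [2.57, 2.57, 3.14, 3.14, 3.14, 3.14, 3.14].

## Interface

Orientations are given as a unit quaternion [x, y, z, w].
In Python, from plant import r gives the robot as it stands. The module is installed in compiled form; this text tells all that it offers.
- The arm moves only by the tool carry_out, never from a script. Its argument "commands" is a list of rows, each a list of 6 numbers: the shift along the tool's x, y, z in m, then the turn, a rotation vector about the tool's x, y, z in degrees. In form: [[dx, dy, dz, wx, wy, wz], ...]. A call has 1 to 12 rows; each row is the pose to reach, as a shift and turn from the pose commanded when the call began, along the tool's axes at that moment; what a row does not reach only later rows make up. A row lasts 1/10 s, in which the tool goes at most 50 mm and 8.59 degrees, less where a joint would pass 70% of its speed; a pose out of reach is approached as far as the arm can. A call with a gripper value outside its range is refused whole. "fingers" is the closure in counts, from 0 (fully open) to 255 (shut), set as the call begins (left out, the last holds). The fingers move at their own pace and stop on an object; "grip_force" is the grip in N (left out, the last holds). Time passes only in rows, so rows that repeat a pose let the fingers close. It gives the time, the measured TCP pose, the force and the opening at its end, in the units of the state.
- r.get_state(): the state, without advancing time (a new reading comes with each control period).
- r.snapshot(name): name is "scene" or "top"; returns a dict with "img" (384x512x3 uint8, blue, green, red), "intrinsics" (3x3 intrinsics, pixels), "k1" (the pictures are not rectified: a ray, as slopes to the right and down, at radius r is drawn at 1 + k1 r^2 times it, then the intrinsics apply), "extrinsics" (4x4, takes a point from camera to world coordinates). Camera axes: x right, y down, z forward; pixel columns grow to the right and rows downward; lengths in m; the calibration is good to about 2 mm. A picture is of the moment at which its call begins. There is no depth.
- r.finish_job(): hands the job in, once; it reports no verdict.
Trained networks look in a picture, given as the dict that the camera call returned (one of the last four; its "shot" number tells which), for a name from the list of things; names that differ only in an ending like _2 or _b are one class to them, and where a whole thing is asked for, a point or a joint stands for the part that bears it (a point fixed in the world has none). Each returns a list of dicts, best first, with "p" (0 to 1); they miss things now and then, are a little off and sometimes report something else, mostly with a low value. They report only what shows in the picture. A call takes as long as a camera call. They do not tell look-alikes from the thing itself.
- r.spot_in(picture, label): "xyz" ([x, y, z] in m, in world coordinates, good to about 4 mm: the middle of the surface that is visible of it).
- r.spot_point(picture, label): "xyz" ([x, y, z] in m, in world coordinates, good to about 4 mm: a listed point, or the origin of a listed thing).
The state is a dict: "clock": time; "q": joint angles; "qd": joint speeds; "joint_torque": joint torques, N m; "tool_pos": TCP position; "eef_rot": TCP orientation; "contact_force": force on the tool from outside, world axes, zero at the start; "moment": the same for the moment, N m; "opening": opening from 0.0 (shut) to 1.0 (fully open).
Only numpy, scipy, OpenCV 4.12 (cv2) and the standard library are available. Lean on these libraries where they do the work, as an engineer would, in place of code of your own. Each camera call takes 0.05 s, during which the arm holds its last target.

## Task

Set the saw's portion width by pushing with the fingertips: push the white spacer block across the table until its long side lies flush against the fixed dark steel guide plate, all of it alongside the plate, and only then push the yellow fence along its rod until it touches the block. Do not lift, tip or take the block or the fence between the fingers, leave everything else on the table where it is, and finish with the arm clear.

Things in the scene. Friction and masses are not known exactly. Their poses are not given: they have to be found in the camera images.
- guide: Portion-guide unit, fixed to the table. Origin on the table surface in the middle of its bay; z up. The fixed upright guide plate (dark bare steel, 200 long in x, 6 thick, 50 high, from x = -100 to 100) stands on the right (-y) side of the bay with its inner face at y = -100. Across the far end of the bay, at x = 100 to 132, runs a rod along y with end blocks, 52 high. The bay is open towards -x and its floor is the bare table. The unit's place and yaw vary.
- fence (a joint): Travel in m of the yellow fence along the rod towards the guide plate (guide's -y). The start is between 0 and 0.04, the end of travel 0.215. The inner face of the fence is at y = 0.135 - value in guide's frame. It slides with about 4 N of friction and stays where it is left; its carriage on the rod carries a black knob, 79 high, at guide's x = 101 to 131.
- fence_face (a point): Point on the inner face (towards the guide plate) of the yellow fence, 25 above the table, at guide's x = 0. The fence is an upright plate 190 long in guide's x (from -95 to 95), 6 thick (outer face 6 further to guide's +y), its top 54 above the table, parallel to the guide plate. Axes as guide's.
- spacer_center (a point): Centre of the white plastic spacer block, loose on the table inside the bay: 100 long (its x), 50 wide (its y), 40 high, about 0.2 kg. At the start it lies between the guide plate and the fence, clear of both, a little turned (at most 0.35 rad from guide's x axis). 20 above the table when flat.
- blue_block_center (a point): Bystander: centre of a blue plastic block, 100 long (x), 30 wide (y), 40 high, lying outside the bay beyond the guide plate. Leave alone.
- screwdriver_grip (a point): Bystander: handle of a screwdriver lying on the table in front of the bay (towards the robot). Leave alone.
- screwdriver_tip (a point): Bystander: tip of that screwdriver. Leave alone.
- wrench_tip (a point): Bystander: jaw end of the wrench. Leave alone.
- star_knob: Bystander: spare black knob, 44 across, 32 high, in front of the bay. Origin under its centre. Leave alone.
- jar: Bystander: jar with a red cap, 56 across, 60 high, behind the rod. Origin under its centre. Leave alone.
- bottle: Bystander: bottle, 64 across, 190 high, at the right of the table. Origin under its centre. Leave alone.
- wrench_grip (a point): Bystander: handle of a wrench lying at the left. Leave alone.
- mug: Bystander: blue mug, 80 across, 90 high, at the left. Origin under its centre. Leave alone.
Mind the look-alikes: they are no part of the job. Of the things that look like the part that bears spacer_center, take the one that is farthest from the robot's base at the start.

How it is judged:
On the way, in this order (a step that is already met when the one before it is completed fails the run):
1. the white block lies flush against the guide plate, the fence still well away from it (y of spacer_center in the frame of guide below -0.0725 m and x of spacer_center in the frame of guide between -0.052 and 0.052 m and angle between the x axis of spacer_center and the x axis of guide, either way round below 0.04 rad and angle between spacer_center's own z axis and vertical below 0.05 rad and height (world z) of spacer_center below 0.023 m and y of fence_face in the frame of guide above -0.01 m), for 0.2 s.
2. the fence has been pushed up to the block (y of spacer_center in the frame of guide below -0.0725 m and x of spacer_center in the frame of guide between -0.052 and 0.052 m and angle between the x axis of spacer_center and the x axis of guide, either way round below 0.04 rad and angle between spacer_center's own z axis and vertical below 0.05 rad and height (world z) of spacer_center below 0.023 m and y of fence_face in the frame of guide below -0.0475 m), for 0.2 s.
At the end, for the whole second after the job is handed in: The white block stands flat on the table, its long side within 2.5 mm of the guide plate and parallel within 0.04 rad, its centre within 52 mm of the middle of the plate; the fence's inner face is no more than 52.5 mm from the guide plate, so that it touches the 50 mm block; all at rest (all of step 2 and linear speed of spacer below 0.01 m/s).
It fails at once if the fence was moved up (more than 35 mm) before the block lay against the guide plate (y of fence_face in the frame of guide below 0.055 m and y of spacer_center in the frame of guide above -0.068 m).
It fails at once if the block was lifted or tipped (height (world z) of spacer_center above 0.03 m or angle between spacer_center's own z axis and vertical above 0.25 rad).
It fails at once if the block was taken between the fingers (x of the grasp point in the frame of spacer_center between -0.05 and 0.05 m and y of the grasp point in the frame of spacer_center between -0.022 and 0.022 m and z of the grasp point in the frame of spacer_center below 0.018 m).
It fails at once if the fence was taken between the fingers (x of the grasp point in the frame of fence_face between -0.095 and 0.095 m and y of the grasp point in the frame of fence_face between -0.004 and 0.01 m and z of the grasp point in the frame of fence_face below 0.027 m).
It fails at once if a bystander was moved more than 15 mm (distance of any of blue_block_center, screwdriver_grip, star_knob, jar, bottle, wrench_grip, mug, screwdriver_tip, wrench_tip from where it was at the start of the episode above 0.015 m).
It also fails if it takes over 48 s, if anything falls off the work surface, if the arm or the gripper's body presses on something with over 40 N, if the wrist force passes 120 N, or if a joint passes its speed limit or range.

## Working session

There is one attempt and no reset: what is moved stays moved. The work goes in short steps, Python scripts to look and compute and a tool call to move; the robot and the scene stay as the last step left them, time stands still between calls to the robot, and variables do not carry over. Pictures are saved under pics/ and viewed, and the job is handed in when it is done.

Besides the shell and the picture viewer there is one more tool, called in YAML: its name, and indented under it one key for each argument. carry_out: Moves the arm, as the interface text tells. Its arguments: {"type":"object","properties":{"commands":{"type":"array","items":{"type":"array","items":{"type":"number"}}},"fingers":{"type":"number"},"grip_force":{"type":"number"}},"required":["commands"]}

```bash
mkdir -p pics; ls
cat > h.py <<'E'
import numpy as np, cv2
from plant import r
def snap(n,f):
    s=r.snapshot(n); cv2.imwrite('pics/'+f,s['img']); return s
def proj(s,P):
    P=np.atleast_2d(P); T=np.linalg.inv(s['extrinsics']); c=P@T[:3,:3].T+T[:3,3]
    xy=c[:,:2]/c[:,2:]; r2=(xy**2).sum(1,keepdims=True); xy=xy*(1+s['k1']*r2)
    K=np.array(s['intrinsics']); return xy@K[:2,:2].T+K[:2,2]
def ray(s,uv,z):
    K=np.array(s['intrinsics']); uv=np.atleast_2d(uv).astype(float)
    d=(uv-K[:2,2])/np.array([K[0,0],K[1,1]]); x=d.copy()
    for _ in range(30): x=d/(1+s['k1']*(x**2).sum(1,keepdims=True))
    E=np.array(s['extrinsics']); w=np.c_[x,np.ones(len(x))]@E[:3,:3].T
    o=E[:3,3]; t=(z-o[2])/w[:,2]; return o+w*t[:,None]
E
python3 - <<'E'
from h import *
print(r.get_state())
for n in ['scene','top']:
    s=snap(n,n+'0.png'); print(n,s['shot'],s['extrinsics'],s['k1'],s['intrinsics'])
    for l in ['guide','fence_face','spacer_center','blue_block_center','screwdriver_grip','screwdriver_tip','star_knob','jar','bottle','wrench_grip','wrench_tip','mug']:
        for d in r.spot_point(s,l)[:3]: print(l,np.round(d['xyz'],4),round(d['p'],2),proj(s,d['xyz']).round())
E
```

```text
pics
{'clock': 0.0, 'q': array([-1.0901893 ,  0.68996535, -0.19450811,  1.56633794,  0.1572811 ,
        0.90251823, -0.21508116]), 'qd': array([-1.17631306e-03, -1.07235630e-03, -1.58685689e-04, -9.22202761e-05,
       -1.09107481e-04,  6.25861754e-04, -9.56767100e-05]), 'joint_torque': array([ 4.33505265e-04, -5.27568233e+01, -1.26675993e+00, -1.53422105e+01,
       -5.26645279e-02,  6.65385291e-03,  1.76286744e-04]), 'tool_pos': array([0.26982498, 0.56304904, 0.23792314]), 'eef_rot': array([ 2.21507689e-01,  9.75158191e-01, -9.08883627e-04, -1.41236626e-04]), 'contact_force': array([ 1.00845404, -0.01258967,  0.65717545]), 'moment': array([0.00396804, 0.01604814, 0.02717823]), 'opening': 1.00187152302508}
scene 1 [[-0.21409751  0.67789692 -0.70329085  1.2835987 ]
 [ 0.9767033   0.15932015 -0.14376287  0.17792951]
 [ 0.014592   -0.71768577 -0.6962142   0.80951839]
 [ 0.          0.          0.          1.        ]] -0.0010021717207010037 [[382.96333406   0.         257.14097508]
 [  0.         382.96333406 188.49178704]
 [  0.           0.           1.        ]]
fence_face [0.5936 
[... 1349 characters left out ...]
 [0.3266 0.1548 0.0173] 0.78 [[209. 234.]]
spacer_center [ 0.5811 -0.0113  0.0227] 0.67 [[258. 154.]]
blue_block_center [ 0.5885 -0.1561  0.024 ] 0.51 [[303. 151.]]
screwdriver_grip [0.4275 0.0199 0.0114] 0.75 [[250. 202.]]
screwdriver_tip [0.4186 0.1617 0.0136] 0.56 [[207. 206.]]
star_knob [ 0.4427 -0.1235  0.001 ] 0.59 [[294. 196.]]
jar [ 0.7136 -0.4683 -0.003 ] 0.69 [[391. 113.]]
jar [0.773  0.0806 0.0032] 0.54 [[229.  99.]]
bottle [ 0.7127 -0.4687 -0.0029] 0.89 [[391. 114.]]
bottle [ 4.445e-01 -1.210e-01 -1.000e-04] 0.57 [[293. 196.]]
wrench_grip [0.3415 0.4268 0.0034] 0.61 [[127. 231.]]
wrench_tip [0.4543 0.4609 0.0052] 0.53 [[117. 197.]]
mug [ 0.6198  0.3952 -0.0022] 0.65 [[136. 147.]]
```

View pics/scene0.png

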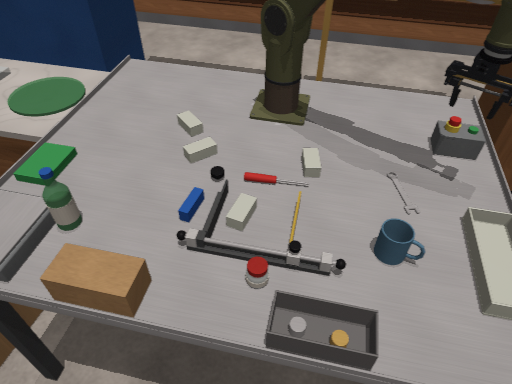

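View pics/top0.png

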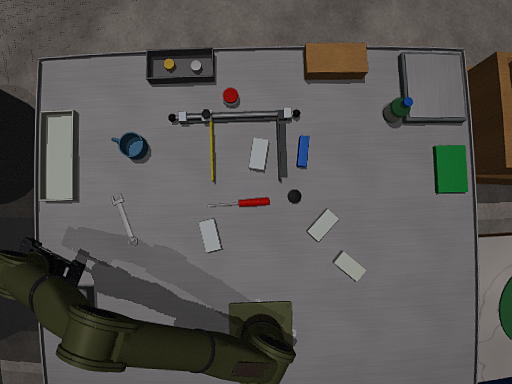

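Run:
```python
import cv2
a=cv2.imread('pics/top0.png')[80:220,180:330]; cv2.imwrite('pics/c1.png',cv2.resize(a,None,fx=5,fy=4.2,interpolation=2)[:, :]) 
cv2.imwrite('pics/c1.png',cv2.resize(a,None,fx=4,fy=4,interpolation=2))
a=cv2.imread('pics/scene0.png')[160:310,160:340]; cv2.imwrite('pics/c2.png',cv2.resize(a,None,fx=4,fy=4,interpolation=2))
```

```text
(no output)
```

View pics/c1.png

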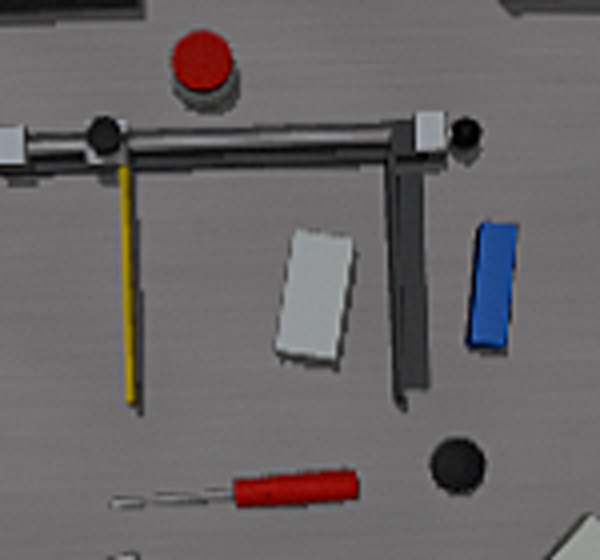

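View pics/c2.png

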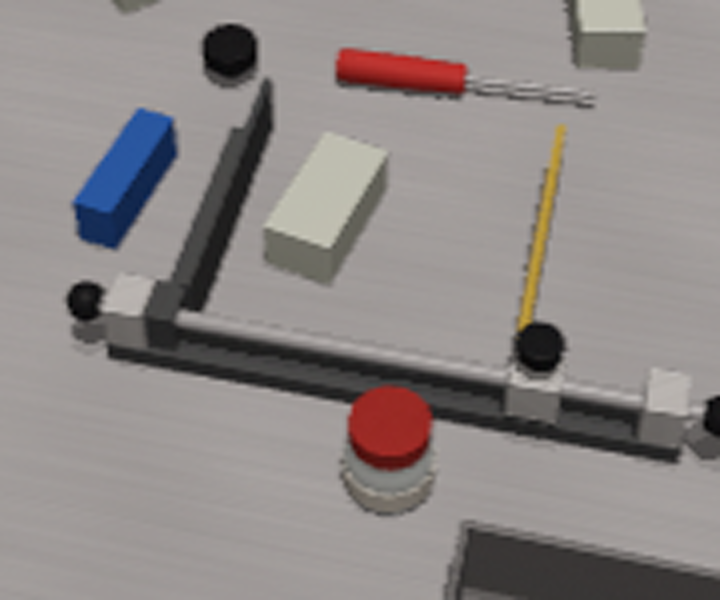

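Candidates for the white block in the top picture are (209,235), (322,224), (349,265) and (258,154). The last lies in the bay and is farthest from the base. The close crop confirms it sits between the plate and the yellow fence. Next I fit the guide, fence and block poses.

```bash
cat > fit.py <<'E'
from h import *
from scipy.optimize import least_squares
def quad(m):
    c,_=cv2.findContours(m.astype(np.uint8),cv2.RETR_EXTERNAL,cv2.CHAIN_APPROX_NONE)
    c=max(c,key=cv2.contourArea); return cv2.minAreaRect(c),c
def draw(s,g,yaw,v,b,byaw,f,box):
    k=4;im=cv2.resize(s['img'],None,fx=k,fy=k,interpolation=cv2.INTER_CUBIC)
    R=lambda a:np.array([[np.cos(a),-np.sin(a)],[np.sin(a),np.cos(a)]])
    def boxl(o,a,x0,x1,y0,y1,z0,z1,col):
        for z in (z0,z1):
            q=np.array([[x0,y0],[x1,y0],[x1,y1],[x0,y1]])@R(a).T+o
            p=((proj(s,np.c_[q,[z]*4])+.5)*k).astype(int)
            cv2.polylines(im,[p],True,col,1)
    boxl(g,yaw,-.1,.1,-.106,-.1,0,.05,(0,0,255)); boxl(g,yaw,-.095,.095,.135-v,.141-v,.02,.054,(255,0,255))
    boxl(g,yaw,.1,.132,-.1,.15,.0,.052,(0,255,0))
    boxl(b,byaw,-.05,.05,-.025,.025,0,.04,(255,0,0))
    x0,y0,x1,y1=[k*t for t in box]; cv2.imwrite('pics/'+f,im[y0:y1,x0:x1])
E
python3 - <<'E'
from fit import *
s=r.snapshot('top'); im=s['img'].astype(int)
off=np.array([180,80])
# fence yellow pixels
m=(im[...,2]>120)&(im[...,1]>90)&(im[...,0]<70); m[:110]=0;m[190:]=0;m[:,:190]=0;m[:,240:]=0
ys,xs=np.nonzero(m); P=ray(s,np.c_[xs,ys],.054)[:,:2]
c=P.mean(0);u=np.linalg.svd(P-c)[2][0]; u*=np.sign(u[0]); t=(P-c)@u
print('fence',c,np.arctan2(u[1],u[0]),t.min(),t.max(),len(P))
for a in [(387,165),(398,400),(396,165),(403,385)]: print(ray(s,np.array(a)/4+off-.5,0),ray(s,np.array(a)/4+off-.5,.05))
b=im[140:175,240:275].min(2)
print(b[::3,::2])
m=im.min(2)>150; m[:135]=0;m[178:]=0;m[:,:245]=0;m[:,276:]=0
(rc,c)=quad(m); bp=cv2.boxPoints(rc); Q=ray(s,bp,.04); print('blk',Q, ray(s,rc[0],.04))
m=m.astype(bool);ys,xs=np.nonzero(m);P=ray(s,np.c_[xs,ys],.04)[:,:2];print(P.mean(0));u=np.linalg.svd(P-P.mean(0))[2][0];print(np.arctan(u[1]/u[0]),len(P))
E
```

```text
fence [0.59407828 0.1403876 ] 0.002521260065803912 -0.09178591012779512 0.09169788714331192 98
[[ 0.69441687 -0.07432561  0.        ]] [[ 0.68473325 -0.07118333  0.05      ]]
[[ 0.49849079 -0.07683493  0.        ]] [[ 0.49491433 -0.07361443  0.05      ]]
[[ 0.69423743 -0.08181286  0.        ]] [[ 0.6845594  -0.07843719  0.05      ]]
[[ 0.51073085 -0.0813582   0.        ]] [[ 0.50677286 -0.07799671  0.05      ]]
[[111 111 109 111 110 109  90 150 146 147 148 150 151 153  96 110 110 110]
 [109 109 109 108 108 108  81 149 146 147 148 148 146 149  60 107 109 108]
 [110 107 107 106 108 108 148 149 148 150 146 148 148 157  51 111 108 109]
 [109 109 109 106 109 107 146 150 146 149 148 149 146 159  45 107 109 110]
 [110 111 109 109 105 103 149 147 148 148 148 149 150 103 106 107 106 107]
 [113 110 112 112 112  75 149 150 149 146 149 146 149  65 108 110 107 109]
 [112 114 111 111 109 142 149 147 147 148 149 148 155  52 109 106 108 105]
 [113 113 113 113 110 147 147 149 147 148 147 149 159  46 111 108 109 108]
 [112 112 111 111 107 150 147 148 147 147 148 148 130 108 108 109 111 107]
 [113 116 113 112  86 116 155 155 155 151 150 152  65 108 109 107 105 106]
 [114 113 115 114 118  64 109  55  53  50  41  43  51 113 111 109 108 111]
 [111 111 109 110 111 111 112 113 117 116 117 118 100 112 112 111 112 111]]
blk [[ 5.40512224e-01  2.08398289e-02  4.00000000e-02]
 [ 6.33438277e-01 -3.84466957e-04  4.00000000e-02]
 [ 6.23225494e-01 -4.47451487e-02  4.00000000e-02]
 [ 5.30350810e-01 -2.32696345e-02  4.00000000e-02]] [[ 0.58172873 -0.01185827  0.04      ]]
[ 0.57599257 -0.01931217]
-0.26995218795500925 62
```

Run:
```python
from fit import *
s=r.snapshot('top'); im=s['img'].astype(int)
m=im.min(2)>130; m[:135]=0;m[178:]=0;m[:,:245]=0;m[:,272:]=0
ys,xs=np.nonzero(m);P=ray(s,np.c_[xs,ys],.04)[:,:2];u=np.linalg.svd(P-P.mean(0))[2][0]
b=P.mean(0);by=np.arctan(u[1]/u[0]);print(b,by,len(P))
g=np.array([.594,.0235]);yaw=.006;v=.0215
draw(s,g,yaw,v,b,by,'o1.png',(185,95,325,200))
s2=r.snapshot('scene'); draw(s2,g,yaw,v,b,by,'o2.png',(165,170,350,280))
```

```text
[ 0.58303024 -0.01016457] -0.18649000853949746 443
```

View pics/o1.png

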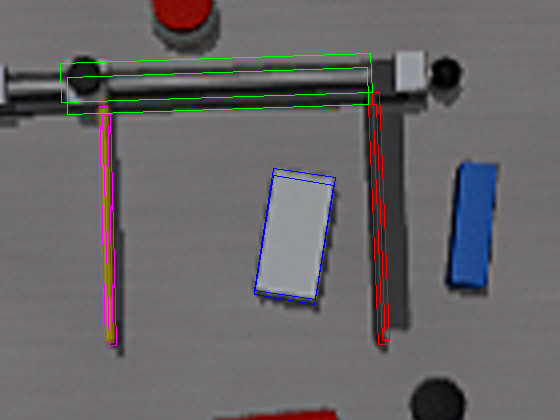

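View pics/o2.png

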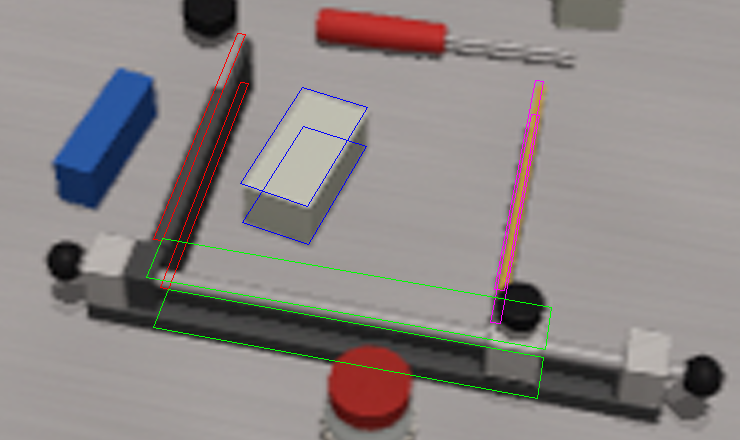

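```bash
cat > mv.py <<'E'
from h import *
from scipy.spatial.transform import Rotation as R
G=np.array([.594,.024]);YAW=.006
def plan(gx,gy,z,deg=0.0):
    st=r.get_state();T=R.from_quat(st['eef_rot']);c,s=np.cos(YAW),np.sin(YAW)
    w=np.array([*(G+np.array([c*gx-s*gy,s*gx+c*gy])),z])
    a=YAW+np.radians(deg); y=np.array([np.cos(a),np.sin(a),0]);zz=np.array([0,0,-1.]);D=R.from_matrix(np.c_[np.cross(y,zz),y,zz])
    print('t',round(st['clock'],2),'pos',st['tool_pos'].round(4),'F',st['contact_force'].round(1),'goal',w.round(4),'shift',T.inv().apply(w-st['tool_pos']).round(4),'turn',(T.inv()*D).as_rotvec(degrees=True).round(2))
E
python3 -c "
from mv import *
plan(-.008,.045,.239)"
```

```text
t 1.45 pos [0.27   0.5637 0.2387] F [ 0.3  0.5 -0.3] goal [0.5857 0.069  0.239 ] shift [-4.985e-01 -3.098e-01 -3.000e-04] turn [ 0.   -0.   64.06]
```

carry_out:
  commands:
    - [-0.498,-0.31,0,0,0,64]
    - [-0.498,-0.31,0,0,0,64]
    - [-0.498,-0.31,0,0,0,64]
    - [-0.498,-0.31,0,0,0,64]
    - [-0.498,-0.31,0,0,0,64]
    - [-0.498,-0.31,0,0,0,64]
    - [-0.498,-0.31,0,0,0,64]
    - [-0.498,-0.31,0,0,0,64]
    - [-0.498,-0.31,0,0,0,64]
    - [-0.498,-0.31,0,0,0,64]
    - [-0.498,-0.31,0,0,0,64]
    - [-0.498,-0.31,0,0,0,64]
  fingers: 110
  grip_force: 20

```text
clock: 2.65
tool_pos: [0.5868, 0.065, 0.2389]
eef_rot: [0.706, 0.708, -0.0, 0.001]
contact_force: [-0.2, 1.1, -0.4]
opening: 0.572
```

carry_out:
  commands:
    - [0,0,0,0,0,0]
    - [0,0,0,0,0,0]
    - [0,0,0,0,0,0]

```text
clock: 2.95
tool_pos: [0.5845, 0.0709, 0.2386]
eef_rot: [0.704, 0.71, 0.0, -0.001]
contact_force: [0.5, 0.1, 0.4]
opening: 0.57
```

```bash
python3 -c "
from mv import *
print(r.get_state()['opening'])
plan(-.008,.045,.1);plan(-.008,.045,.013)"
```

```text
0.5701442405874192
t 2.95 pos [0.5845 0.0709 0.2386] F [0.5 0.1 0.4] goal [0.5857 0.069  0.1   ] shift [-0.0022  0.0014  0.1386] turn [-0.05 -0.08  0.2 ]
t 2.95 pos [0.5845 0.0709 0.2386] F [0.5 0.1 0.4] goal [0.5857 0.069  0.013 ] shift [-0.0023  0.0015  0.2256] turn [-0.05 -0.08  0.2 ]
```

carry_out:
  commands:
    - [-0.001,0.001,0.05,0,0,0]
    - [-0.001,0.001,0.1,0,0,0]
    - [-0.001,0.001,0.14,0,0,0]
    - [-0.001,0.001,0.17,0,0,0]
    - [-0.001,0.001,0.2,0,0,0]
    - [-0.001,0.001,0.215,0,0,0]
    - [-0.001,0.001,0.225,0,0,0]
    - [-0.001,0.001,0.225,0,0,0]
    - [-0.001,0.001,0.225,0,0,0]

```text
clock: 3.85
tool_pos: [0.587, 0.0684, 0.0147]
eef_rot: [0.704, 0.71, 0.001, 0.0]
contact_force: [-0.8, -0.2, -0.4]
opening: 0.572
```

```bash
python3 -c "
from mv import *
plan(-.008,.045,.013)
s=snap('scene','s1.png');s=snap('top','t1.png');
a=cv2.imread('pics/s1.png')[160:280,150:350];cv2.imwrite('pics/s1c.png',cv2.resize(a,None,fx=4,fy=4))"
```

```text
t 3.85 pos [0.587  0.0684 0.0147] F [-0.8 -0.2 -0.4] goal [0.5857 0.069  0.013 ] shift [ 0.0006 -0.0012  0.0017] turn [ 0.1  -0.02  0.08]
```

View pics/s1c.png

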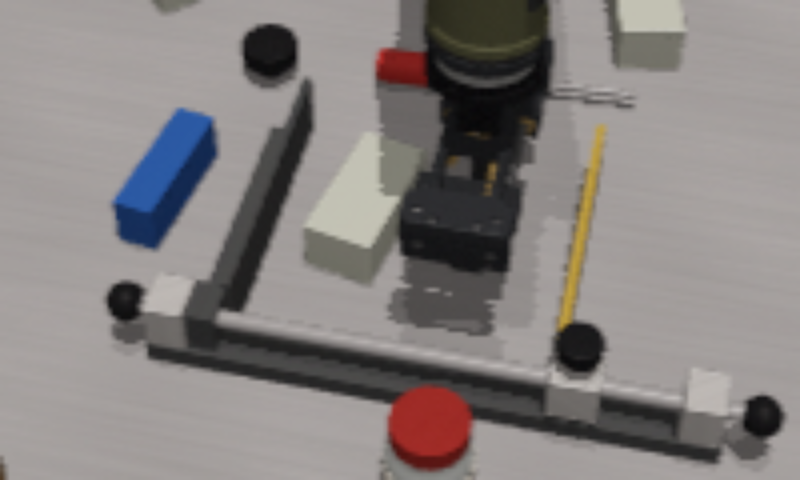

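carry_out:
  commands:
    - [-0.015,0,0,0,0,0]
    - [-0.025,0,0,0,0,0]
    - [-0.03,0,0,0,0,0]
    - [-0.035,0,0,0,0,0]
    - [-0.04,0,0,0,0,0]
    - [-0.045,0,0,0,0,0]
    - [-0.05,0,0,0,0,0]
    - [-0.055,0,0,0,0,0]
    - [-0.06,0,0,0,0,0]
    - [-0.065,0,0,0,0,0]
    - [-0.07,0,0,0,0,0]
    - [-0.07,0,0,0,0,0]

```text
clock: 5.15
tool_pos: [0.5868, -0.0035, 0.0137]
eef_rot: [0.705, 0.709, -0.0, 0.0]
contact_force: [-0.3, -0.7, -0.2]
opening: 0.569
```

```bash
python3 -c "
from mv import *
plan(-.008,-.041,.013)
s=snap('scene','s2.png');s=snap('top','t2.png');
a=cv2.imread('pics/s2.png')[160:280,150:350];cv2.imwrite('pics/s2c.png',cv2.resize(a,None,fx=4,fy=4))"
```

```text
t 5.15 pos [ 0.5868 -0.0035  0.0137] F [-0.3 -0.7 -0.2] goal [ 0.5862 -0.017   0.013 ] shift [-0.0136 -0.0006  0.0007] turn [ 0.01  0.05 -0.02]
```

View pics/s2c.png

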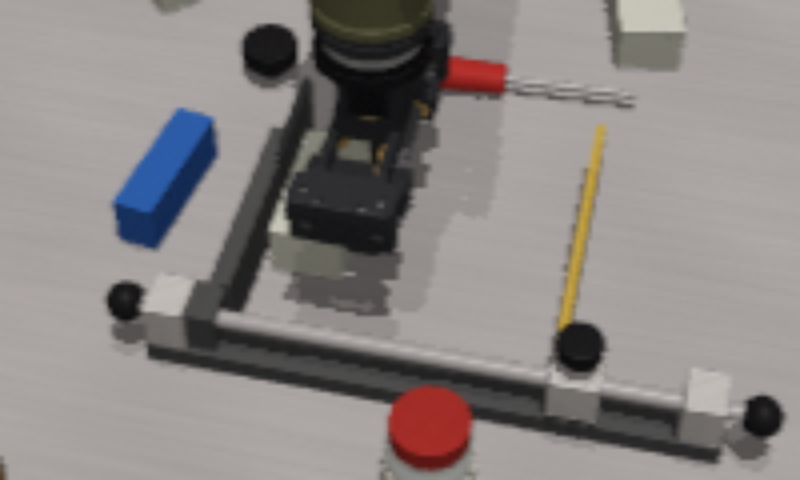

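carry_out:
  commands:
    - [-0.003,0,0,0,0,0]
    - [-0.005,0,0,0,0,0]
    - [-0.007,0,0,0,0,0]
    - [-0.009,0,0,0,0,0]
    - [-0.011,0,0,0,0,0]
    - [-0.012,0,0,0,0,0]
    - [-0.012,0,0,0,0,0]

```text
clock: 5.95
tool_pos: [0.5868, -0.0113, 0.0138]
eef_rot: [0.704, 0.71, 0.001, -0.001]
contact_force: [-0.3, 6.7, 0.5]
opening: 0.569
```

carry_out:
  commands:
    - [-0.001,0,0,0,0,0]
    - [-0.002,0,0,0,0,0]
    - [-0.002,0,0,0,0,0]

```text
clock: 6.25
tool_pos: [0.5868, -0.0113, 0.0138]
eef_rot: [0.704, 0.71, 0.002, -0.002]
contact_force: [-0.9, 9.7, 1.4]
opening: 0.564
```

carry_out:
  commands:
    - [-0.002,0,0,0,0,0]
    - [-0.004,0,0,0,0,0]
    - [-0.006,0,0,0,0,0]
    - [-0.006,0,0,0,0,0]
    - [-0.006,0,0,0,0,0]

```text
clock: 6.75
tool_pos: [0.5868, -0.0113, 0.0138]
eef_rot: [0.703, 0.711, 0.004, -0.005]
contact_force: [-1.1, 19.1, 3.8]
opening: 0.568
```

```bash
python3 -c "
from mv import *
plan(-.008,-.041,.013)
s=snap('scene','s3.png');s=snap('top','t3.png');
a=cv2.imread('pics/s3.png')[160:280,150:350];b=cv2.imread('pics/t3.png')[95:200,185:325]
cv2.imwrite('pics/s3c.png',cv2.resize(a,None,fx=4,fy=4));cv2.imwrite('pics/t3c.png',cv2.resize(b,None,fx=4,fy=4))"
```

```text
t 6.75 pos [ 0.5868 -0.0113  0.0138] F [-1.1 19.1  3.8] goal [ 0.5862 -0.017   0.013 ] shift [-0.0058 -0.0006  0.0008] turn [-0.02 -0.74  0.34]
```

View pics/s3c.png

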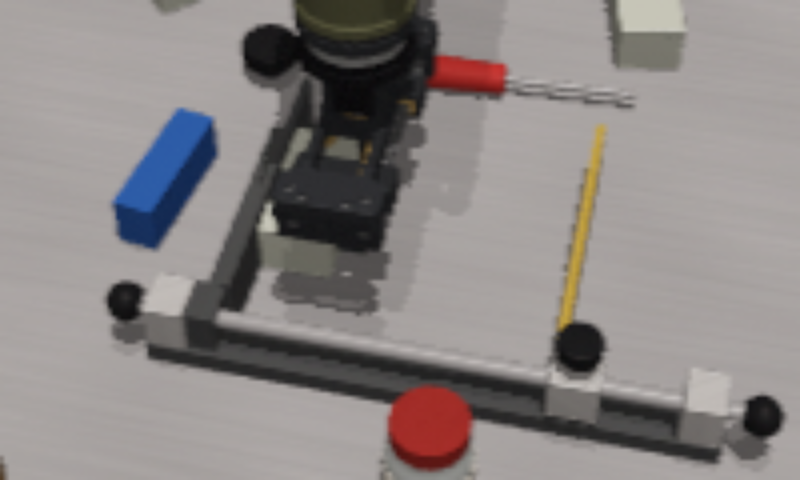

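View pics/t3c.png

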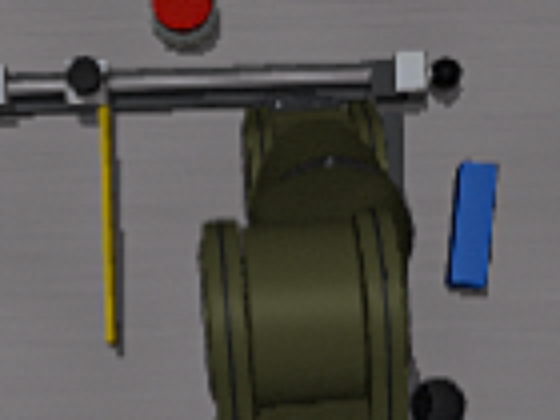

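carry_out:
  commands:
    - [0.005,0,0,0,0,0]
    - [0.02,0,0,0,0,0]
    - [0.05,0,0,0,0,0]
    - [0.05,0,-0.05,0,0,0]
    - [0.1,0,-0.1,0,0,0]
    - [0.14,0,-0.14,0,0,0]
    - [0.19,0,-0.16,0,0,0]
    - [0.24,0,-0.16,0,0,0]
    - [0.26,0,-0.16,0,0,0]
    - [0.26,0,-0.16,0,0,0]

```text
clock: 7.85
tool_pos: [0.5836, 0.2487, 0.1746]
eef_rot: [0.7, 0.714, 0.003, -0.002]
contact_force: [-0.2, 0.7, 0.7]
opening: 0.573
```

Run:
```python
from mv import *; from fit import draw
plan(0,.16,.17)
s2=snap('scene','s4.png');s=snap('top','t4.png');im=s['img'].astype(int)
m=im.min(2)>130; m[:130]=0;m[182:]=0;m[:,:245]=0;m[:,283:]=0
n,L,S,_=cv2.connectedComponentsWithStats(m.astype(np.uint8)); k=1+S[1:,4].argmax(); m=L==k
ys,xs=np.nonzero(m);P=ray(s,np.c_[xs,ys],.04)[:,:2];u=np.linalg.svd(P-P.mean(0))[2][0]
b=P.mean(0);by=np.arctan(u[1]/u[0]);print(b,by,len(P))
draw(s,G,YAW,.0215,b,by,'o3.png',(185,95,325,200)); draw(s2,G,YAW,.0215,b,by,'o4.png',(165,170,350,280))
for n,f,a in(('s','s4',(160,270,160,300)),('t','t4',(100,190,235,320))):
    i=cv2.imread('pics/%s.png'%f)[a[0]:a[1],a[2]:a[3]];cv2.imwrite('pics/%sc.png'%f,cv2.resize(i,None,fx=5,fy=5,interpolation=2))
```

```text
t 7.85 pos [0.5836 0.2487 0.1746] F [-0.2  0.7  0.7] goal [0.593 0.184 0.17 ] shift [-0.0649  0.0082  0.0041] turn [ 0.1  -0.44  0.72]
[ 0.58720104 -0.04762719] 0.0017441285395121623 451
```

View pics/s4c.png

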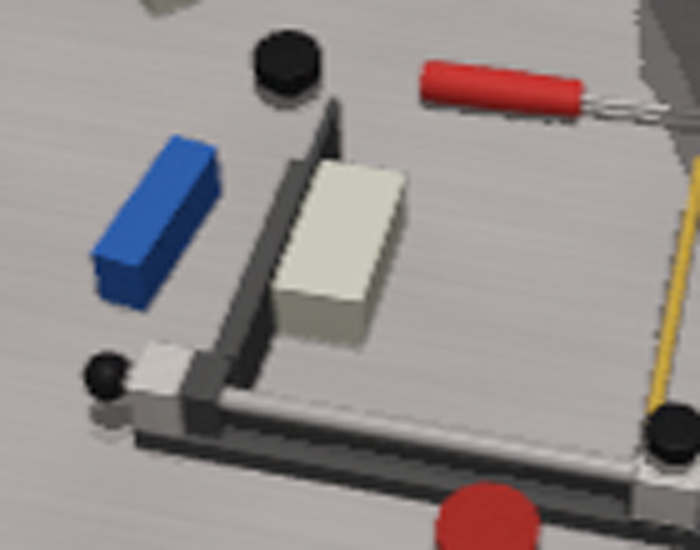

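View pics/t4c.png

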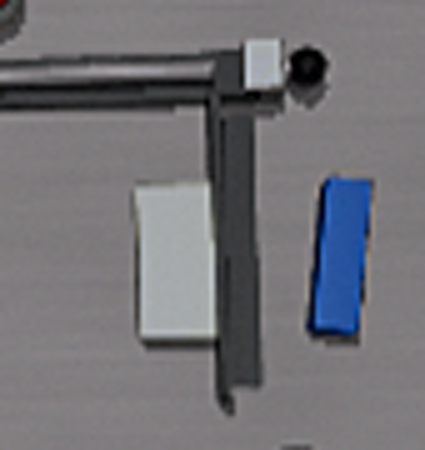

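View pics/o3.png

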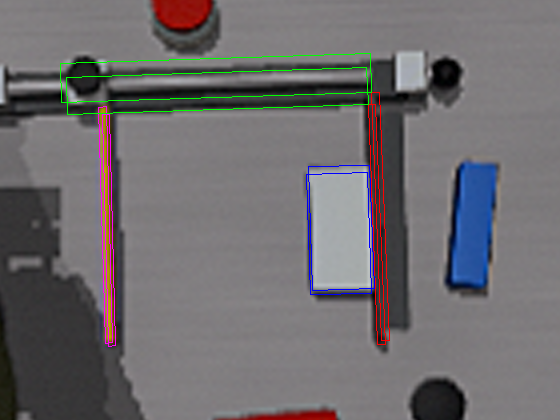

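```bash
sed -i 's/G=.*/G=np.array([.594,.027]);YAW=.004/' mv.py; python3 -c "
from mv import *
plan(0,.165,.174);plan(0,.165,.035)"
```

```text
t 7.95 pos [0.5845 0.2391 0.1736] F [-0.  -0.8 -0.8] goal [0.5933 0.192  0.174 ] shift [-0.0471  0.0083 -0.0004] turn [0.01 0.04 0.33]
t 7.95 pos [0.5845 0.2391 0.1736] F [-0.  -0.8 -0.8] goal [0.5933 0.192  0.035 ] shift [-0.0471  0.0083  0.1386] turn [0.01 0.04 0.33]
```

carry_out:
  commands:
    - [-0.046,0.008,0,0,0,0.3]
    - [-0.046,0.008,0,0,0,0.3]
    - [-0.046,0.008,0.05,0,0,0.3]
    - [-0.046,0.008,0.09,0,0,0.3]
    - [-0.046,0.008,0.12,0,0,0.3]
    - [-0.046,0.008,0.138,0,0,0.3]
    - [-0.046,0.008,0.138,0,0,0.3]
    - [-0.046,0.008,0.138,0,0,0.3]

```text
clock: 8.75
tool_pos: [0.5938, 0.1897, 0.0359]
eef_rot: [0.707, 0.707, -0.001, 0.001]
contact_force: [-0.9, 0.1, 0.7]
opening: 0.564
```

```bash
python3 -c "
from mv import *
plan(0,.04,.035)
s=snap('scene','s5.png')
a=s['img'][140:280,220:420];cv2.imwrite('pics/s5c.png',cv2.resize(a,None,fx=4,fy=4))"
```

```text
t 8.75 pos [0.5938 0.1897 0.0359] F [-0.9  0.1  0.7] goal [0.5938 0.067  0.035 ] shift [-0.1227  0.0002  0.0011] turn [-0.    0.1  -0.28]
```

View pics/s5c.png

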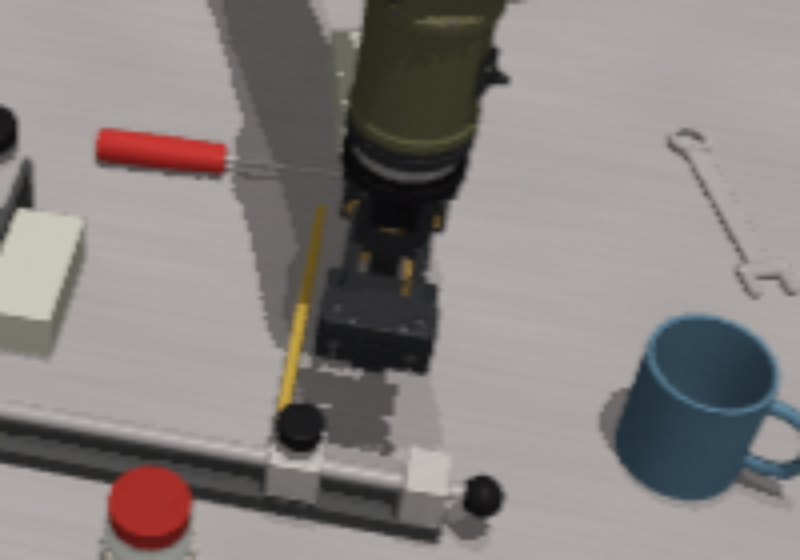

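The fingers are behind the fence. Now I push it.

carry_out:
  commands:
    - [-0.015,0,0,0,0,0]
    - [-0.025,0,0,0,0,0]
    - [-0.03,0,0,0,0,0]
    - [-0.036,0,0,0,0,0]
    - [-0.044,0,0,0,0,0]
    - [-0.052,0,0,0,0,0]
    - [-0.06,0,0,0,0,0]
    - [-0.07,0,0,0,0,0]
    - [-0.08,0,0,0,0,0]
    - [-0.09,0,0,0,0,0]
    - [-0.1,0,0,0,0,0]
    - [-0.1,0,0,0,0,0]

```text
clock: 10.0
tool_pos: [0.5936, 0.0884, 0.0356]
eef_rot: [0.708, 0.706, -0.001, 0.001]
contact_force: [-0.4, 0.3, -0.7]
opening: 0.568
```

```bash
python3 -c "
from mv import *
plan(0,-.0323,.035)
s=snap('scene','s6.png')
a=s['img'][140:280,160:360];cv2.imwrite('pics/s6c.png',cv2.resize(a,None,fx=4,fy=4))"
```

```text
t 10.0 pos [0.5936 0.0884 0.0356] F [-0.4  0.3 -0.7] goal [ 0.5941 -0.0053  0.035 ] shift [-0.0937  0.0006  0.0009] turn [-0.01  0.16 -0.33]
```

View pics/s6c.png

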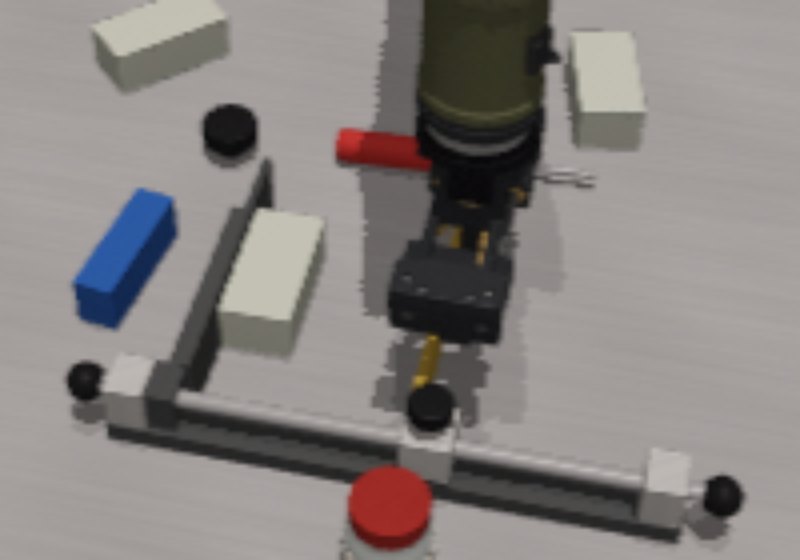

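The fence is moving with the fingers and the block is still flush. I continue.

carry_out:
  commands:
    - [-0.01,0,0,0,0,0]
    - [-0.02,0,0,0,0,0]
    - [-0.03,0,0,0,0,0]
    - [-0.04,0,0,0,0,0]
    - [-0.05,0,0,0,0,0]
    - [-0.06,0,0,0,0,0]
    - [-0.068,0,0,0,0,0]
    - [-0.075,0,0,0,0,0]
    - [-0.08,0,0,0,0,0]
    - [-0.084,0,0,0,0,0]
    - [-0.086,0,0,0,0,0]
    - [-0.086,0,0,0,0,0]

```text
clock: 11.25
tool_pos: [0.5935, 0.0052, 0.0358]
eef_rot: [0.707, 0.707, -0.0, 0.0]
contact_force: [-1.6, 2.3, -0.7]
opening: 0.567
```

carry_out:
  commands:
    - [-0.002,0,0,0,0,0]
    - [-0.004,0,0,0,0,0]
    - [-0.006,0,0,0,0,0]
    - [-0.008,0,0,0,0,0]
    - [-0.01,0,0,0,0,0]
    - [-0.01,0,0,0,0,0]

```text
clock: 11.85
tool_pos: [0.5937, -0.0047, 0.0358]
eef_rot: [0.707, 0.707, -0.0, 0.0]
contact_force: [-1.9, 2.5, -0.1]
opening: 0.572
```

carry_out:
  commands:
    - [-0.001,0,0,0,0,0]
    - [-0.002,0,0,0,0,0]
    - [-0.003,0,0,0,0,0]
    - [-0.003,0,0,0,0,0]

```text
clock: 12.25
tool_pos: [0.5936, -0.0052, 0.0358]
eef_rot: [0.706, 0.708, 0.001, -0.001]
contact_force: [-1.7, 6.8, 2.2]
opening: 0.569
```

carry_out:
  commands:
    - [-0.001,0,0,0,0,0]
    - [-0.002,0,0,0,0,0]
    - [-0.003,0,0,0,0,0]
    - [-0.003,0,0,0,0,0]

```text
clock: 12.65
tool_pos: [0.5936, -0.0053, 0.0358]
eef_rot: [0.705, 0.709, 0.002, -0.002]
contact_force: [-3.3, 11.3, 2.2]
opening: 0.565
```

carry_out:
  commands:
    - [-0.002,0,0,0,0,0]
    - [-0.004,0,0,0,0,0]
    - [-0.004,0,0,0,0,0]

```text
clock: 12.95
tool_pos: [0.5936, -0.0054, 0.0359]
eef_rot: [0.705, 0.71, 0.003, -0.004]
contact_force: [-3.7, 17.5, 2.2]
opening: 0.565
```

carry_out:
  commands:
    - [0.005,0,0,0,0,0]
    - [0.015,0,0,0,0,0]
    - [0.035,0,0,0,0,0]
    - [0.06,0,-0.03,0,0,0]
    - [0.09,0,-0.07,0,0,0]
    - [0.13,0,-0.1,0,0,0]
    - [0.17,0,-0.13,0,0,0]
    - [0.22,0,-0.15,0,0,0]
    - [0.26,0,-0.15,0,0,0]
    - [0.27,0,-0.15,0,0,0]
    - [0.27,0,-0.15,0,0,0]

```text
clock: 14.05
tool_pos: [0.5938, 0.2578, 0.1859]
eef_rot: [0.706, 0.709, 0.001, 0.001]
contact_force: [0.0, -0.3, -0.1]
opening: 0.569
```

Run:
```python
from mv import *
plan(0,.2,.17)
s2=snap('scene','s7.png');s=snap('top','t7.png')
for l in ['blue_block_center','screwdriver_grip','screwdriver_tip','star_knob','jar','bottle','wrench_grip','wrench_tip','mug','spacer_center','fence_face']:
  for q in (s2,s):
    for d in r.spot_point(q,l)[:1]: print(l,np.round(d['xyz'],4),round(d['p'],2))
for f,a in(('s7',(160,270,160,300)),('t7',(100,190,210,320))):
    i=cv2.imread('pics/%s.png'%f)[a[0]:a[1],a[2]:a[3]];cv2.imwrite('pics/%sc.png'%f,cv2.resize(i,None,fx=5,fy=5,interpolation=2))
```

```text
t 14.05 pos [0.5938 0.2578 0.1859] F [ 0.  -0.3 -0.1] goal [0.5932 0.227  0.17  ] shift [-0.0308 -0.0007  0.0159] turn [ 0.13 -0.03  0.02]
blue_block_center [ 0.5908 -0.1513  0.0182] 0.97
blue_block_center [ 0.5913 -0.1523  0.0241] 0.87
screwdriver_grip [0.4292 0.0196 0.0107] 0.64
screwdriver_grip [ 0.5892 -0.1509  0.0212] 0.75
screwdriver_tip [0.4153 0.1608 0.0178] 0.53
screwdriver_tip [0.4224 0.1621 0.0109] 0.64
star_knob [ 0.4438 -0.1179 -0.0028] 0.68
star_knob [ 4.461e-01 -1.198e-01  4.000e-04] 0.64
jar [0.7778 0.0793 0.0016] 0.75
jar [0.7736 0.0793 0.0049] 0.59
bottle [ 0.7143 -0.4677  0.003 ] 0.64
bottle [ 0.7108 -0.4643 -0.0025] 0.58
wrench_grip [0.3446 0.4225 0.0045] 0.85
wrench_grip [0.3471 0.4246 0.0041] 0.52
wrench_tip [0.4501 0.4633 0.005 ] 0.91
wrench_tip [0.4282 0.0195 0.0132] 0.56
mug [0.6168 0.3916 0.0014] 0.96
mug [ 0.7129 -0.4654  0.0018] 0.64
spacer_center [ 0.212  -0.2969  0.0193] 0.94
spacer_center [ 0.3482 -0.2093  0.0233] 0.79
fence_face [ 0.5928 -0.0184  0.0241] 0.9
fence_face [ 0.5991 -0.0221  0.0282] 0.85
```

View pics/s7c.png

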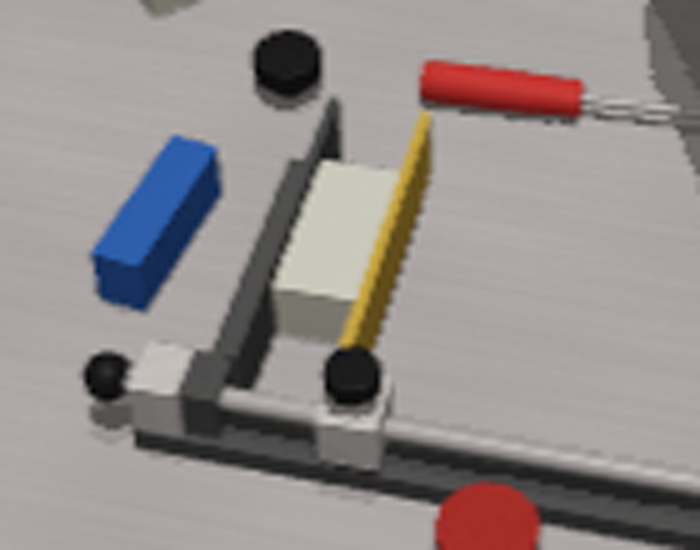

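View pics/t7c.png

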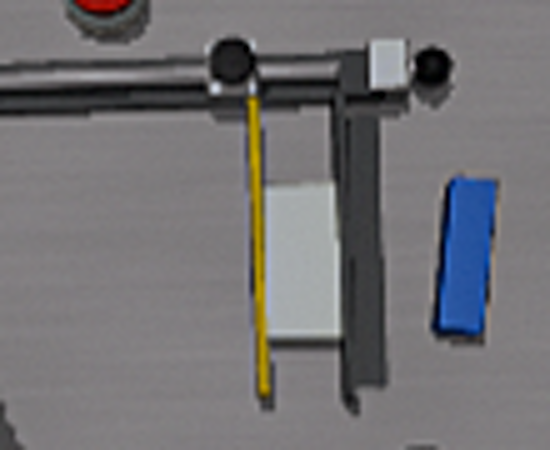

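```bash
python3 -c "
from plant import r
print(r.finish_job(), r.get_state()['clock'])"
```

```text
the job is handed in; nothing more can be done
the job is handed in; nothing more can be done
```

I pushed the white block in the bay flush against the guide plate with the two open fingertips. I then pushed the yellow fence along its rod until it touched the block, backed the arm away, and handed the job in at about 15 s of the 48 s allowed. No verdict was reported.

**Block against the plate:** the fingertips stopped solidly, with no movement while the force rose from 7 to 19 N. In the top picture, the block's angle came out within 0.005 rad of the guide's and its centre was about 7 mm from the plate's middle. No gap was visible.

**Fence against the block:** the fingertips stopped at y = -0.0053 m, exactly where I predicted contact, at up to 17 N. The last pictures show the block between plate and fence with no visible gap.

**Bystanders:** where both the first and last looks found an object, it stood within about 8 mm of its start, roughly the detectors' own error.

**Disagreements:**
- The first guide estimate was about 3 mm off in y, and I corrected it from the contact position.
- In the last look the networks gave a few wrong labels: the screwdriver handle named on the blue block, the wrench tip on the screwdriver, and the mug on the bottle.
- Their best match for the white block in the last look was one of the look-alikes, so the block's final place rests on the pictures and the contact forces.

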